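# Open the grinder's dust gate fully and start the extraction

### The job

Start the bench grinder's dust extraction using fingertips only: push the orange lever on the blue extraction box from closed (smallest dot) past its half-open click to the second stop, fully open (largest dot), so that it stays there. Only then press the green start button fully in and let it come back out. Do not press the red stop button, and do not pick up or shift anything else on the bench.

Things in the scene. Friction and masses are not known exactly. Their poses are not given: they have to be found in the camera images.
- lever_paddle (a point): Centre of the orange lever's upright paddle: 12 mm thick along the travel, 36 mm wide across, 40 mm tall, spanning 106 to 146 mm above the bench, on the blue box whose top is at 90 mm. Site x = opening direction (level), y across it, z up. Nothing else on the box is higher than 95 mm; the air behind the closed paddle (-x side) is free.
- lever (a joint): Lever travel (m) along the point's x: 0 closed (smallest white dot), 0.040 first click, half open (middle dot), 0.080 second stop, fully open (largest dot), a fixed end. Starts closed. A spring detent holds it at each place: within some 3 mm of play, leaving one takes about 6 N. Let go beyond 0.064 it snaps on to full; short of 0.056 it falls back to half (short of 0.015, to closed).
- start_top (a point): Centre of the top of the green start button (32 mm across) on a grey box 75 x 75 mm and 50 mm tall; z up.
- start (a joint): Green button: 0 out, 0.006 m fully pressed straight down; a spring returns it, about 5 N when fully down.
- stop_top (a point): Centre of the top of the red stop button, same make and box as the green one; which of the two boxes is to the left changes. Not to be pressed.
- stop (a joint): Red button: 0 out, 0.006 m fully pressed.
- gate_centre (a point): Centre of the top face of the blue extraction box, 90 mm above the bench; x along the lever's opening direction. The box reaches 110 mm either way along x and 80 mm along y; a duct leaves its +x side and ends 185 mm from the centre, lower than the top.
- blank: Bystander: small brass bar, 60 x 18 x 14 mm; loose, to be left where it is. Origin at the centre of its underside.
- oil: Bystander: white plastic oil bottle, 52 mm wide, 140 mm tall; loose, to be left where it is. Origin at the centre of its underside.
- jar: Bystander: amber glass jar with steel lid, 60 mm wide, 70 mm tall; loose, to be left where it is. Origin at the centre of its underside.
- wrench: Bystander: steel wrench lying flat, 150 mm long; loose, to be left where it is. Long axis along its x; origin on its underside.
- wheel: Bystander: spare white grinding wheel lying flat, 125 mm across, 20 mm thick; loose, to be left where it is. Origin at the centre of its underside.
- driver: Bystander: wood-handled screwdriver lying flat, 180 mm long; loose, to be left where it is. Long axis along its x; origin on its underside.
- cup: Bystander: steel cup, 72 mm wide, 85 mm tall; loose, to be left where it is. Origin at the centre of its underside.

How it is judged:
By the outcome, as a careful person would: the job done as asked, in the order asked, and still so for the second after the job is handed in, with the robot touching nothing.
It also fails if it takes over 42 s, if anything falls off the work surface, if the arm or the gripper's body presses on something with over 40 N, if the wrist force passes 120 N, or if a joint passes its speed limit or range.

### The arm

A 6-joint arm with a two-finger parallel gripper is mounted at the origin on the work surface. World frame = base frame: x ahead of the robot, y to its left, z up, the work surface at z = 0. Lengths are in m, angles in rad, forces in N, time in s.
With the tool pointing down it reaches from about 0.275 to 0.825 m from the base axis. Payload 5.2 kg.
Tool frame: the origin (TCP) lies between the finger pads; the fingertips stand bot.tips_ahead ahead of it and the grasp point (between the pads) lies 2 mm behind it (bot.tips_ahead is the distance from the TCP to the fingertips, in m); z points along the fingers, y is the direction in which the jaws open and shut (so a half turn about z gives the same grasp; the last joint's range is limited). The gripper opens to 93 mm and grips with 3 to 60 N. Pads are 15 mm wide; open, the fingers measure 128 mm over their backs; the gripper's body (75 mm by 188 mm) begins 65 mm behind the grasp point.
Start: joints at [-1.512, 0.259, 1.535, -0, 1.348, -0.203], TCP at [0.142, -0.531, 0.236] pointing down, gripper open.
Joint ranges: [-3.14, 3.14], [-0.91, 2.08], [0.19, 2.58], [-1.22, 4.36], [0.22, 2.71], [-3.12, 3.12]. Speed limits (rad/s): [2.57, 2.57, 3.14, 3.14, 3.14, 3.14].

### API

Orientations are given as a unit quaternion [w, x, y, z].
In Python, from rig import bot gives the robot as it stands.
- The arm moves only by the tool send_rows, never from a script. Its argument "moves" is a list of rows, each an object of numbers: "tx", "ty", "tz": the shift along the tool's x, y, z in cm; "rx", "ry", "rz": the turn, a rotation vector about the tool's x, y, z in degrees. In form: [{"tx": .., "ty": .., "tz": .., "rx": .., "ry": .., "rz": ..}, ...]. A call has 1 to 8 rows; each row shifts and turns the commanded pose from where the row before left it, along the tool's axes as they then stand; what a row does not reach is not made up. A row lasts 1/10 s, in which the tool goes at most 50 mm and 8.59 degrees, less where a joint would pass 70% of its speed; a pose out of reach is approached as far as the arm can. A call is refused whole if a number of a shift passes 5 or a number of a turn 8.59, either way. A call with a gripper value outside its range is refused whole. "grip" is the finger opening in cm, from 0 to 9.3, set as the call begins (left out, the last holds). The fingers move at their own pace and stop on an object; "newtons" is the grip in N (left out, the last holds). Time passes only in rows, so rows that do not move let the fingers close. It gives the time, the measured TCP pose, the force and the opening at its end, in the units of the state.
- bot.get_state(): the state, without advancing time (a new reading comes with each control period).
- bot.camera(name): name is "scene" or "top" or "wrist"; returns the picture (480x640x3 uint8, red, green, blue); there is no depth.
- bot.camera_info(name): a dict with "camera_matrix" (3x3 intrinsics, pixels), "rvec" (rotation vector, rad) and "tvec" (3), from world to camera coordinates, as OpenCV has them. Camera axes: x right, y down, z forward; pixel columns grow to the right and rows downward; lengths in m; the calibration is good to about 2 mm. A picture is of the moment at which its call begins: read the wrist's pose just before it. camera_info takes no time and is no camera call; for the wrist camera it gives the pose at the moment of the call.
- bot.finish_job(): hands the job in, once; it reports no verdict.
The state is a dict: "time": time; "qpos": joint angles; "qvel": joint speeds; "tau": joint torques, N m; "position": TCP position; "tcp_rot": TCP orientation; "wrist_force": force on the tool from outside, world axes, zero at the start; "torque": the same for the moment, N m; "gripper_width": finger opening in m.
Only numpy, scipy, OpenCV 4.12 (cv2) and the standard library are available. Lean on these libraries where they do the work, as an engineer would, in place of code of your own. Each camera call takes 0.05 s, during which the arm holds its last target.

## Working session

There is one attempt and no reset: what is moved stays moved. The work goes in short steps, Python scripts to look and compute and a tool call to move; the robot and the scene stay as the last step left them, time stands still between calls to the robot, and variables do not carry over. Pictures are saved under pics/ and viewed, and the job is handed in when it is done.

Besides the shell and the picture viewer there is one more tool, called after "Emit:" by a JSON object that holds its "fn" and its "kwargs". send_rows: Moves the arm, as the interface text tells. Its arguments: {"type":"object","properties":{"moves":{"type":"array"},"grip":{"type":"number"},"newtons":{"type":"number"}},"required":["moves"]}

```bash
mkdir -p pics; ls; python3 - <<'E'
from rig import bot
import cv2
print(bot.get_state()); print(bot.tips_ahead)
for n in ("scene","top"):
    im=bot.camera(n); cv2.imwrite(f"pics/{n}0.png",im[:,:,::-1]); print(bot.camera_info(n))
E
```

```text
pics
{'time': 0.0, 'qpos': array([-1.51176422e+00,  2.59340546e-01,  1.53605555e+00,  2.74531236e-06,
        1.34798804e+00, -2.02806072e-01]), 'qvel': array([-9.21185370e-05, -1.14042997e-04, -1.11036341e-03,  6.73546297e-04,
        3.28229087e-04,  1.11450934e-03]), 'tau': array([-2.04763041e-03, -4.37319481e+01, -2.83999801e+01,  7.16839707e-02,
        4.14987747e-02, -1.38878736e-04]), 'position': array([ 0.14236126, -0.53073726,  0.23483004]), 'tcp_rot': array([-8.93335735e-04,  9.91441972e-01,  1.30545066e-01,  6.56719823e-05]), 'wrist_force': array([-0.60714171, -0.07774184,  0.43680846]), 'torque': array([ 0.05078135,  0.00046587, -0.03276601]), 'gripper_width': 0.09269379136294813}
0.017
{'camera_matrix': array([[508.95295872,   0.        , 323.49272771],
       [  0.        , 508.95295872, 230.6172557 ],
       [  0.        ,   0.        ,   1.        ]]), 'rvec': array([ 2.29073387,  0.96404102, -0.32997003]), 'tvec': array([-0.44388514, -0.22858871,  1.3631279 ])}
{'camera_matrix': array([[516.76596238,   0.        , 320.62293057],
       [  0.        , 516.76596238, 243.5840872 ],
       [  0.        ,   0.        ,   1.        ]]), 'rvec': array([ 2.11464076, -2.14340865,  0.17987728]), 'tvec': array([0.04459683, 0.60539794, 1.26462669])}
```

View pics/scene0.png

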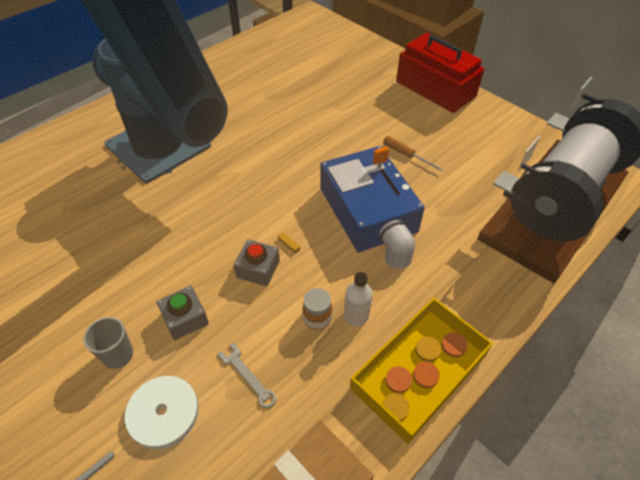

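View pics/top0.png

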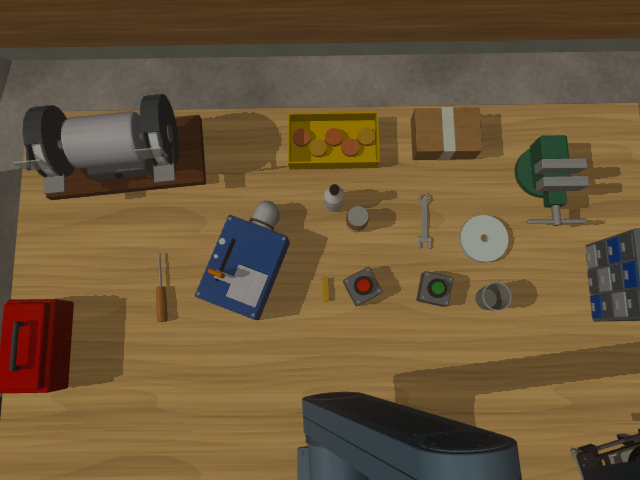

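The top view shows the blue box at about (243,267), the orange paddle at (216,273), the red button at (364,286) and the green at (438,288). In the scene view the paddle is at (380,155), red at (256,252) and green at (179,301). The duct side is up and to the right in the top view. Next I'll measure these.

```bash
cat > h.py <<'E'
import cv2, numpy as np
def cam(info):
    R,_=cv2.Rodrigues(info["rvec"]); return np.array(info["camera_matrix"]),R,np.array(info["tvec"]).ravel()
def ray(info,uv):
    K,R,t=cam(info); d=R.T@np.linalg.solve(K,[uv[0],uv[1],1.]); return -R.T@t,d
def onz(info,uv,z):
    c,d=ray(info,uv); return c+d*(z-c[2])/d[2]
def proj(info,p):
    K,R,t=cam(info); q=K@(R@np.array(p)+t); return q[:2]/q[2]
def tri(i1,u1,i2,u2):
    c1,d1=ray(i1,u1);c2,d2=ray(i2,u2)
    s=np.linalg.lstsq(np.stack([d1,-d2],1),c2-c1,rcond=None)[0]
    a,b=c1+s[0]*d1,c2+s[1]*d2; return (a+b)/2,np.linalg.norm(a-b)
E
python3 - <<'E'
from h import *; from rig import bot
I={n:bot.camera_info(n) for n in("scene","top")}
C={}
for n in I:
    im=cv2.imread(f"pics/{n}0.png"); hsv=cv2.cvtColor(im,cv2.COLOR_BGR2HSV)
    roi={"scene":(300,120,450,270),"top":(180,190,300,330)}[n]
    for c,lo,hi in [("orange",(5,200,150),(16,255,255)),("red",(0,180,90),(4,255,255)),("green",(50,120,40),(75,255,255)),("blue",(105,140,50),(125,255,255)),("white",(0,0,150),(180,60,255))]:
        m=cv2.inRange(hsv,lo,hi)
        if c in("orange","blue","white"):
            mm=np.zeros_like(m);x0,y0,x1,y1=roi;mm[y0:y1,x0:x1]=m[y0:y1,x0:x1];m=mm
        k,_,st,ce=cv2.connectedComponentsWithStats(m)
        for i in range(1,k):
            if st[i,4]>(6 if c=="white" else 25): print(n,c,st[i],ce[i].round(1), onz(I[n],ce[i],{"orange":.126,"blue":.09,"white":.09}.get(c,.06)).round(3))
    x0,y0,x1,y1=roi
    cv2.imwrite(f"pics/{n}_crop.png",cv2.resize(im[y0:y1,x0:x1],None,fx=4,fy=4,interpolation=cv2.INTER_CUBIC))
E
```

```text
scene orange [375 147  14   7  46] [381.7 149.8] [0.513 0.304 0.126]
scene red [ 406   33   75   43 1193] [444.2  54.8] [0.317 0.825 0.06 ]
scene red [401  52  83  37 415] [445.1  71.7] [0.373 0.755 0.06 ]
scene green [170 294  16  13 153] [177.6 300.1] [ 0.481 -0.25   0.06 ]
scene blue [370 191  25  30 158] [381.8 207.8] [0.613 0.196 0.09 ]
scene blue [362 200  10  11  27] [366.3 204.3] [0.583 0.179 0.09 ]
scene blue [362 214  15  11  65] [368.4 218.4] [0.614 0.152 0.09 ]
scene white [329 159  48  33 850] [350.4 174.1] [0.494 0.222 0.09 ]
scene white [381 165   4   3   8] [382.5 166.2] [0.528 0.295 0.09 ]
scene white [395 173   4   4  13] [396.6 174.6] [0.569 0.298 0.09 ]
scene white [402 184   8   6  37] [405.3 186.2] [0.607 0.283 0.09 ]
scene white [390 225  24  20 331] [401.7 234.6] [0.692 0.169 0.09 ]
top red [358 282  11   9  31] [362.4 286. ] [ 0.496 -0.067  0.06 ]
top red [   0  300   54   93 2491] [ 19.6 346.7] [0.358 0.779 0.06 ]
top red [ 16 325  15  40 465] [ 23.1 344.8] [0.362 0.771 0.06 ]
top green [541 137  27  21 409] [555.2 146.5] [ 0.854 -0.58   0.06 ]
top green [432 282  13  12 123] [437.7 287.5] [ 0.489 -0.254  0.06 ]
top blue [ 207  217   79   65 2583] [248.9 247. ] [0.593 0.214 0.09 ]
top blue [198 273  58  43 870] [220.6 294.8] [0.476 0.282 0.09 ]
```

View pics/top_crop.png

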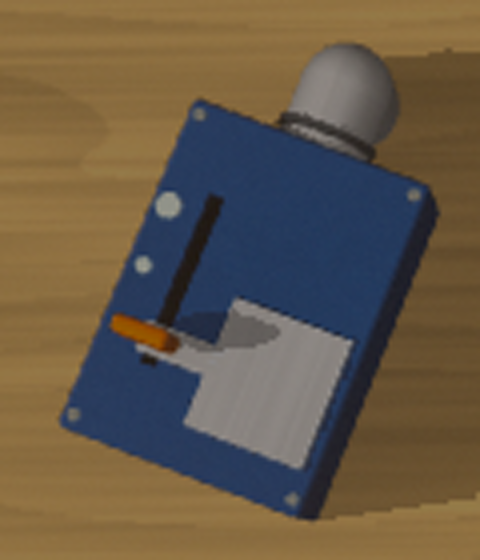

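View pics/scene_crop.png

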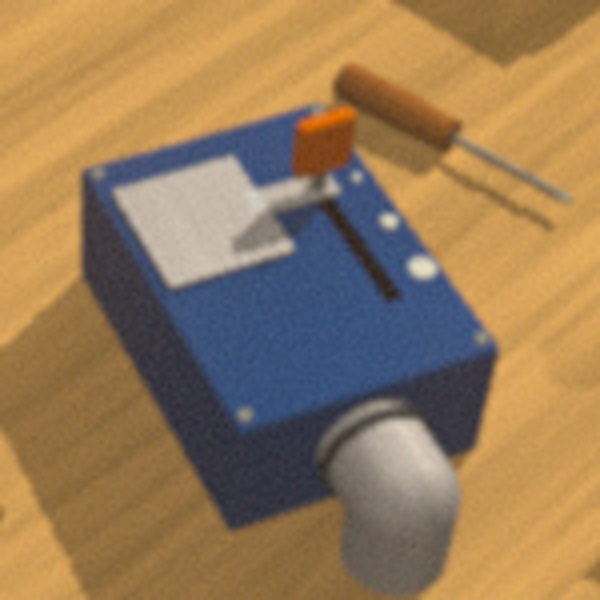

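The top crop shows the box's four top corners, the dots on the left edge and the paddle's top face at crop (145,331). In the scene crop the paddle's top face is at about (325,118). I'll use the box corners for the pose and cross-check against these.

```bash
python3 - <<'E'
from h import *; from rig import bot
S,T=bot.camera_info("scene"),bot.camera_info("top")
tc=np.array([(198,98),(435,195),(305,520),(60,423)])/4+[180,190]
sc=np.array([(497,352),(240,432),(85,172),(315,105)])/4+[300,120]
P=[];Q=[]
for a,b in zip(tc,sc):
    p=onz(T,a,.09);q=onz(S,b,.09);P.append(p);Q.append(q);print(p.round(4),q.round(4),tri(T,a,S,b)[0].round(4))
for P in(np.array(P),np.array(Q)):
    x=(P[0]+P[1]-P[2]-P[3])/2;y=(P[0]+P[3]-P[1]-P[2])/2
    print("ctr",P.mean(0).round(4),"len",np.linalg.norm(x),np.linalg.norm(y),"yaw",np.degrees(np.arctan2(x[1],x[0])),np.degrees(np.arctan2(-y[0],y[1])))
a=np.array([145,329])/4+[180,190];b=np.array([325,119])/4+[300,120]
print("paddle",onz(T,a,.146),onz(S,b,.146),tri(T,a,S,b))
for n,A,B,lim in(("green",None,None,0),("red",None,None,0)):
    out=[]
    for c,info in(("top",T),("scene",S)):
        im=cv2.imread(f"pics/{c}0.png").astype(int);x0,y0,x1,y1={"greentop":(415,265,460,310),"redtop":(343,265,385,308),"greenscene":(155,280,210,330),"redscene":(235,235,280,285)}[n+c]
        b_,g,r=np.moveaxis(im,2,0); m=((g-np.maximum(r,b_))>25) if n=="green" else ((r-np.maximum(g,b_))>50)
        mm=np.zeros_like(m);mm[y0:y1,x0:x1]=m[y0:y1,x0:x1];ys,xs=np.nonzero(mm)
        print(n,c,xs.mean(),ys.mean(),xs.min(),xs.max(),ys.min(),ys.max(),onz(info,(xs.mean(),ys.mean()),.06).round(4)); out.append((xs.mean(),ys.mean()))
    print("tri",tri(T,out[0],S,out[1]))
for c,(x0,y0,x1,y1) in {"top":(310,240,460,320),"scene":(150,225,300,345)}.items():
    im=cv2.imread(f"pics/{c}0.png"); cv2.imwrite(f"pics/{c}_btn.png",cv2.resize(im[y0:y1,x0:x1],None,fx=5,fy=5,interpolation=cv2.INTER_CUBIC))
E
```

```text
[0.6765 0.2633 0.09  ] [0.6782 0.2619 0.09  ] [0.6771 0.2639 0.0876]
[0.6127 0.1152 0.09  ] [0.6192 0.1196 0.09  ] [0.6157 0.1182 0.0872]
[0.4143 0.1942 0.09  ] [0.421  0.1997 0.09  ] [0.417  0.1978 0.0876]
[0.4747 0.3439 0.09  ] [0.4757 0.3415 0.09  ] [0.4745 0.344  0.0878]
ctr [0.5445 0.2292 0.09  ] len 0.21540672528610302 0.16139812935554354 yaw -21.74133473495603 -22.633566373950252
ctr [0.5485 0.2307 0.09  ] len 0.21571120052841486 0.15301224139911498 yaw -21.703102275027504 -21.81950191230209
paddle [0.52481033 0.28177348 0.146     ] [0.52604814 0.28497551 0.146     ] (array([0.5257774 , 0.28282993, 0.14674268]), np.float64(0.0031281590674017835))
green top 437.6639344262295 287.41803278688525 432 444 282 293 [ 0.4896 -0.2541  0.06  ]
green scene 177.62359550561797 300.39325842696627 170 186 294 307 [ 0.4811 -0.2501  0.06  ]
tri (array([ 0.48849012, -0.25196776,  0.0708837 ]), np.float64(0.000694138510975395))
red top 363.031746031746 284.6746031746032 357 369 279 291 [ 0.499  -0.0682  0.06  ]
red scene 255.52235772357724 247.16869918699186 235 279 235 284 [ 0.4859 -0.0579  0.06  ]
tri (array([ 0.49760073, -0.06624809,  0.07839201]), np.float64(0.0012602994868599947))
```

View pics/top_btn.png

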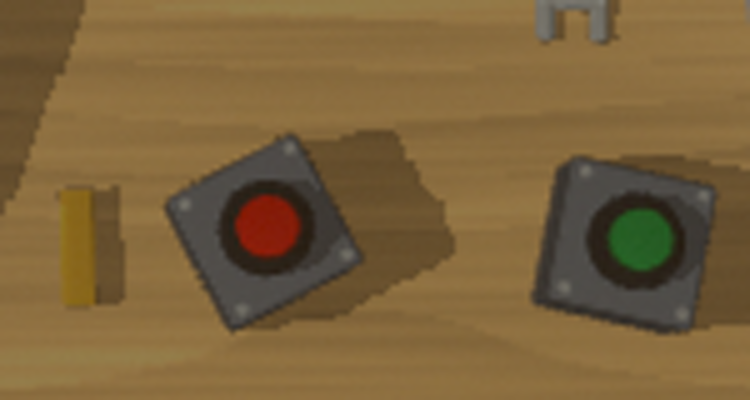

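View pics/scene_btn.png

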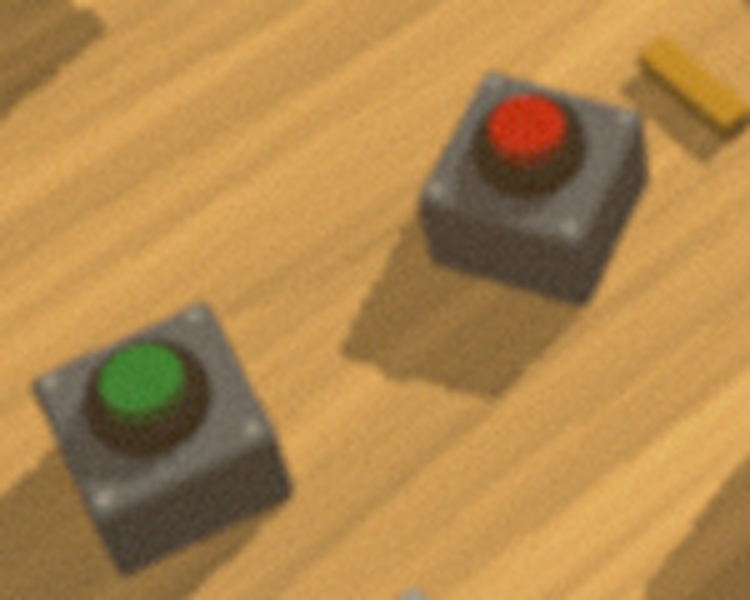

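The measurements agree:
- **Box:** centre about (0.546, 0.230), with 0.215 × 0.157 m sides and yaw about −21.9°.
- **Paddle:** (0.5255, 0.283), top at 0.147 m. In the box frame that is (−0.039, +0.041), consistent with travel of ±0.04.
- **Green button:** top at (0.4885, −0.252, about 0.07).

First I'll close the fingers and turn tool x onto the opening direction. That needs +37° about tool z.

Emit:
{"fn": "send_rows", "kwargs": {"moves": [{"rz": 7.4},{"rz": 7.4},{"rz": 7.4},{"rz": 7.4},{"rz": 7.4},{}], "grip": 0, "newtons": 20}}

```text
validation failed for argument at $.mo...
```

```bash
cat >> h.py <<'E'
from scipy.spatial.transform import Rotation as Rn
def pose(s):
    w,x,y,z=s["tcp_rot"]; return np.array(s["position"]),Rn.from_quat([x,y,z,w]).as_matrix()
def delta(s,tgt):
    p,R=pose(s); return (R.T@(np.array(tgt)-p)*100).round(2)
E
python3 - <<'E'
from h import *; from rig import bot
s=bot.get_state();p,R=pose(s);print(s["time"],p,R.round(3),np.degrees(np.arctan2(R[1,0],R[0,0])),s["gripper_width"],s["qpos"],s["wrist_force"])
print(delta(s,(.4945,.2955,.23)))
E
```

```text
0.1 [ 0.14234872 -0.53081052  0.23491359] [[ 0.966  0.259 -0.   ]
 [ 0.259 -0.966  0.002]
 [ 0.    -0.002 -1.   ]] 14.998957638618954 0.09329868424964109 [-1.51179753e+00  2.59280693e-01  1.53592760e+00  5.94122362e-06
  1.34797351e+00 -2.02783964e-01] [-0.42859846  0.79694244  0.19916564]
[ 55.4  -70.7    0.62]
```

The rows were refused on validation, so I'll give every key in each row.

Emit:
{"fn": "send_rows", "kwargs": {"moves": [{"tx": 0,"ty": 0,"tz": 0,"rx": 0,"ry": 0,"rz": 7.4},{"tx": 0,"ty": 0,"tz": 0,"rx": 0,"ry": 0,"rz": 7.4},{"tx": 0,"ty": 0,"tz": 0,"rx": 0,"ry": 0,"rz": 7.4},{"tx": 0,"ty": 0,"tz": 0,"rx": 0,"ry": 0,"rz": 7.4},{"tx": 0,"ty": 0,"tz": 0,"rx": 0,"ry": 0,"rz": 7.4},{"tx": 0,"ty": 0,"tz": 0,"rx": 0,"ry": 0,"rz": 0}], "grip": 0, "newtons": 20}}

```text
time: 0.7
position: [0.1423, -0.531, 0.2352]
tcp_rot: [-0.0, 0.982, -0.191, -0.0]
wrist_force: [0.3, -0.4, 0.2]
gripper_width: 0.0497
```

```bash
python3 - <<'E'
from h import *; from rig import bot
s=bot.get_state();p,R=pose(s);print(s["time"],p,R.round(3),np.degrees(np.arctan2(R[1,0],R[0,0])),s["gripper_width"],s["qpos"],s["wrist_force"])
print(delta(s,(.4945,.2955,.23)))
E
```

```text
0.7 [ 0.14234988 -0.53099971  0.23521028] [[ 0.927 -0.376 -0.   ]
 [-0.376 -0.927  0.001]
 [-0.    -0.001 -1.   ]] -22.065711368163885 0.049725505025095075 [-1.51180768e+00  2.59017647e-01  1.53554130e+00 -7.35268675e-06
  1.34798227e+00  4.44109770e-01] [ 0.25550333 -0.38463418  0.17873135]
[  1.59 -89.82   0.6 ]
```

Emit:
{"fn": "send_rows", "kwargs": {"moves": [{"tx": 0,"ty": -4.5,"tz": 0,"rx": 0,"ry": 0,"rz": 0},{"tx": 0,"ty": -4.5,"tz": 0,"rx": 0,"ry": 0,"rz": 0},{"tx": 0,"ty": -4.5,"tz": 0,"rx": 0,"ry": 0,"rz": 0},{"tx": 0,"ty": -4.5,"tz": 0,"rx": 0,"ry": 0,"rz": 0},{"tx": 0,"ty": -4.5,"tz": 0,"rx": 0,"ry": 0,"rz": 0},{"tx": 0,"ty": -4.5,"tz": 0,"rx": 0,"ry": 0,"rz": 0},{"tx": 0,"ty": -4.5,"tz": 0,"rx": 0,"ry": 0,"rz": 0},{"tx": 0,"ty": -4.5,"tz": 0,"rx": 0,"ry": 0,"rz": 0}]}}

```text
time: 1.5
position: [0.2774, -0.1957, 0.2356]
tcp_rot: [0.0, 0.982, -0.189, 0.0]
wrist_force: [0.5, -0.5, 0.1]
gripper_width: 0.0007
```

Emit:
{"fn": "send_rows", "kwargs": {"moves": [{"tx": 0,"ty": -4.5,"tz": 0,"rx": 0,"ry": 0,"rz": 0},{"tx": 0,"ty": -4.5,"tz": 0,"rx": 0,"ry": 0,"rz": 0},{"tx": 0,"ty": -4.5,"tz": 0,"rx": 0,"ry": 0,"rz": 0},{"tx": 0,"ty": -4.5,"tz": 0,"rx": 0,"ry": 0,"rz": 0},{"tx": 0,"ty": -4.5,"tz": 0,"rx": 0,"ry": 0,"rz": 0},{"tx": 0,"ty": -4.5,"tz": 0,"rx": 0,"ry": 0,"rz": 0},{"tx": 0,"ty": -4.5,"tz": 0,"rx": 0,"ry": 0,"rz": 0},{"tx": 0,"ty": -4.5,"tz": 0,"rx": 0,"ry": 0,"rz": 0}]}}

```text
time: 2.3
position: [0.4123, 0.1384, 0.2357]
tcp_rot: [0.0, 0.982, -0.189, 0.0]
wrist_force: [0.7, -0.4, 0.7]
gripper_width: 0.0008
```

```bash
python3 - <<'E'
from h import *; from rig import bot
s=bot.get_state();p,R=pose(s);print(s["time"],p,np.degrees(np.arctan2(R[1,0],R[0,0])),s["gripper_width"],s["qpos"],s["wrist_force"])
print(delta(s,(.4945,.2955,.23)))
print(bot.camera_info("wrist"))
cv2.imwrite("pics/w1.png",bot.camera("wrist")[:,:,::-1])
E
```

```text
2.3 [0.41225093 0.13839602 0.23566194] -21.73358085869624 0.0008085137264556425 [ 6.64459855e-02  4.73755289e-02  1.78927040e+00 -2.41893295e-04
  1.30465917e+00  2.01662846e+00] [ 0.74447084 -0.41990947  0.74595054]
[  1.82 -17.64   0.57]
{'camera_matrix': array([[384.12411482,   0.        , 319.29573775],
       [  0.        , 384.12411482, 244.78760599],
       [  0.        ,   0.        ,   1.        ]]), 'rvec': array([-1.66613807,  2.45884482,  0.3353427 ]), 'tvec': array([0.280632  , 0.28821676, 0.48003308])}
```

View pics/w1.png

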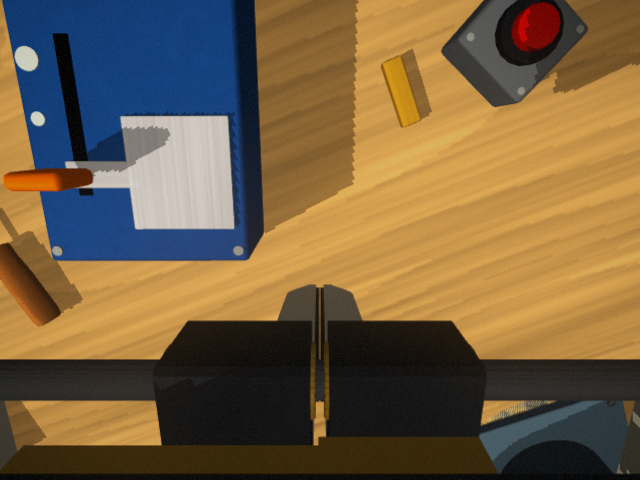

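The wrist view shows the paddle's top at (48,179), the slot from (62,34) to (87,194), and the dots at (26,58) and (38,118). I'll cast these for a check.

```bash
python3 - <<'E'
from h import *; from rig import bot
W=bot.camera_info("wrist")
a,b=onz(W,(62,34),.09),onz(W,(83,194),.09); print("slot",a,b,np.linalg.norm(a-b),np.degrees(np.arctan2(*(a-b)[1::-1])))
a,b=onz(W,(26,58),.09),onz(W,(38,118),.09); print("dots",a,b,np.linalg.norm(a-b),np.degrees(np.arctan2(*(a-b)[1::-1])))
for q in((48,170),(48,190),(5,182),(92,178)): print("pad",onz(W,q,.146))
for q in((302,290),(340,290),(282,330),(360,330)): print("tip",onz(W,q,.219))
s=bot.get_state();p,R=pose(s);print(p, R.T@(-cam(W)[1].T@cam(W)[2]-p))
E
```

```text
slot [0.61399856 0.25658694 0.09      ] [0.51211969 0.30103533 0.09      ] 0.11115288502339425 -23.57100283915093
dots [0.61025674 0.28837342 0.09      ] [0.57269746 0.30265688 0.09      ] 0.04018353544635943 -20.82136821283169
pad [0.52740546 0.2780757  0.146     ]
pad [0.5168549  0.28476689 0.146     ]
pad [0.53095579 0.30693789 0.146     ]
pad [0.51318301 0.25537881 0.146     ]
tip [0.4232677  0.14826604 0.219     ]
tip [0.41680248 0.13186996 0.219     ]
tip [0.40777902 0.16496789 0.219     ]
tip [0.3941177  0.13026541 0.219     ]
[0.41418189 0.14374609 0.23573184] [ 0.0748418   0.00048248 -0.14925362]
```

```bash
python3 - <<'E'
from h import *; from rig import bot
s=bot.get_state();print(s["time"],delta(s,(.492,.2947,.131)))
E
```

```text
2.35 [  1.67 -16.85  10.56]
```

Emit:
{"fn": "send_rows", "kwargs": {"moves": [{"tx": 0.4,"ty": -4.2,"tz": 0,"rx": 0,"ry": 0,"rz": 0},{"tx": 0.4,"ty": -4.2,"tz": 0,"rx": 0,"ry": 0,"rz": 0},{"tx": 0.4,"ty": -4.2,"tz": 0,"rx": 0,"ry": 0,"rz": 0},{"tx": 0.4,"ty": -4.2,"tz": 0,"rx": 0,"ry": 0,"rz": 0},{"tx": 0,"ty": 0,"tz": 0,"rx": 0,"ry": 0,"rz": 0},{"tx": 0,"ty": 0,"tz": 0,"rx": 0,"ry": 0,"rz": 0}]}}

```text
time: 2.95
position: [0.4894, 0.2862, 0.2347]
tcp_rot: [0.001, 0.982, -0.189, -0.001]
wrist_force: [0.2, -0.7, 0.1]
gripper_width: 0.0007
```

```bash
python3 - <<'E'
from h import *; from rig import bot
s=bot.get_state();p,R=pose(s);print(s["time"],p,np.degrees(np.arctan2(R[1,0],R[0,0])),s["wrist_force"],delta(s,(.492,.2947,.131)))
cv2.imwrite("pics/w2.png",bot.camera("wrist")[:,:,::-1])
W=bot.camera_info("wrist");print(W["rvec"],W["tvec"])
E
```

```text
2.95 [0.48942263 0.28618508 0.23469644] -21.771148840936775 [ 0.22307537 -0.71167037  0.12725503] [-0.06 -0.9  10.37]
[-1.66198731  2.4593072   0.33600904] [0.44613318 0.30307506 0.48487319]
```

View pics/w2.png

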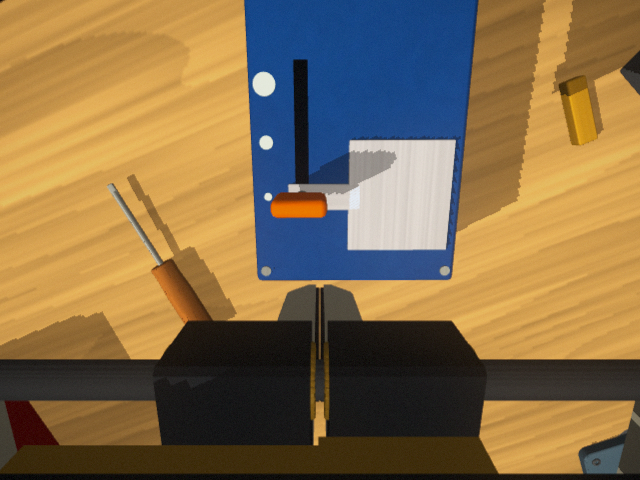

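The wrist view now shows the paddle at (299,204), the small dot at (268,197) and the other dots at (266,143) and (264,84). The slot lines up with tool x.

```bash
python3 - <<'E'
from h import *; from rig import bot
W=bot.camera_info("wrist")
c=-cam(W)[1].T@cam(W)[2];print(c,cam(W)[1].T[:,2])
u=np.array([np.cos(np.radians(-21.8)),np.sin(np.radians(-21.8)),0]);n=np.array([-u[1],u[0],0])
p=np.array([0.48942263,0.28618508,0])
for nm,q,z in [("padtop far",(299,193),.146),("near top?",(299,206),.146),("near bottom of orange",(299,217),.146),("L",(271,205),.146),("R",(327,205),.146),("dot1",(268,197),.09),("dot2",(266,143),.09),("dot3",(264,84),.09),("boxnear",(350,280),.09)]:
    a=onz(W,q,z);print(nm,a.round(4),"rel tcp x,n:",((a-p)@u).round(4),((a-p)@n).round(4))
E
```

```text
[0.55874209 0.25727553 0.38419773] [-0.25103463  0.09854491 -0.96294886]
padtop far [0.5323 0.2809 0.146 ] rel tcp x,n: 0.0418 0.011
near top? [0.5248 0.284  0.146 ] rel tcp x,n: 0.0336 0.0111
near bottom of orange [0.5183 0.2867 0.146 ] rel tcp x,n: 0.0266 0.0113
L [0.5319 0.3    0.146 ] rel tcp x,n: 0.0343 0.0287
R [0.5188 0.2675 0.146 ] rel tcp x,n: 0.0342 -0.0064
dot1 [0.5321 0.3097 0.09  ] rel tcp x,n: 0.0309 0.0377
dot2 [0.5694 0.2948 0.09  ] rel tcp x,n: 0.071 0.0377
dot3 [0.607  0.2796 0.09  ] rel tcp x,n: 0.1116 0.0376
boxnear [0.445  0.2753 0.09  ] rel tcp x,n: -0.0372 -0.0267
```

The paddle is 33 mm ahead of the TCP along tool x and 11 mm to the side, so I'll shift over and descend behind it.

Emit:
{"fn": "send_rows", "kwargs": {"moves": [{"tx": 0,"ty": -1.1,"tz": 0,"rx": 0,"ry": 0,"rz": 0},{"tx": 0,"ty": 0,"tz": 3,"rx": 0,"ry": 0,"rz": 0},{"tx": 0,"ty": 0,"tz": 3,"rx": 0,"ry": 0,"rz": 0},{"tx": 0,"ty": 0,"tz": 3,"rx": 0,"ry": 0,"rz": 0},{"tx": 0,"ty": 0,"tz": 1.3,"rx": 0,"ry": 0,"rz": 0},{"tx": 0,"ty": 0,"tz": 0,"rx": 0,"ry": 0,"rz": 0},{"tx": 0,"ty": 0,"tz": 0,"rx": 0,"ry": 0,"rz": 0}]}}

```text
time: 3.7
position: [0.4948, 0.2963, 0.1339]
tcp_rot: [-0.0, 0.982, -0.191, 0.001]
wrist_force: [0.0, 0.8, 0.0]
gripper_width: 0.0001
```

```bash
cat > look.py <<'E'
from h import *; from rig import bot; import sys
s=bot.get_state();p,R=pose(s);print(s["time"],p.round(4),np.degrees(np.arctan2(R[1,0],R[0,0])).round(2),s["wrist_force"].round(1),s["qpos"].round(2))
u=np.array([np.cos(np.radians(-21.8)),np.sin(np.radians(-21.8)),0]);print("along",(p-[.4894,.2862,0])@u)
if len(sys.argv)>1: cv2.imwrite("pics/"+sys.argv[1]+".png",bot.camera(sys.argv[2])[:,:,::-1])
E
python3 look.py w3 wrist
```

```text
3.7 [0.4948 0.2963 0.1339] -22.02 [0.  0.8 0. ] [0.35 0.39 1.61 0.   1.14 2.3 ]
along 0.0012507895180391372
```

View pics/w3.png

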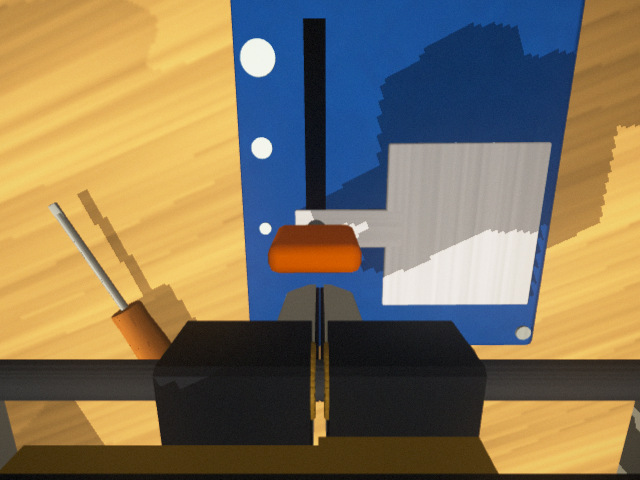

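The fingertips are behind the paddle and centred on it, with a visible gap of about 18 mm. I'll push along +x.

Emit:
{"fn": "send_rows", "kwargs": {"moves": [{"tx": 1,"ty": 0,"tz": 0,"rx": 0,"ry": 0,"rz": 0},{"tx": 1,"ty": 0,"tz": 0,"rx": 0,"ry": 0,"rz": 0},{"tx": 1,"ty": 0,"tz": 0,"rx": 0,"ry": 0,"rz": 0},{"tx": 1,"ty": 0,"tz": 0,"rx": 0,"ry": 0,"rz": 0}]}}

```text
time: 4.15
position: [0.5323, 0.2812, 0.1334]
tcp_rot: [-0.0, 0.982, -0.191, 0.001]
wrist_force: [0.4, 0.7, 0.6]
gripper_width: 0.0003
```

```bash
python3 look.py
```

```text
4.15 [0.5323 0.2812 0.1334] -22.0 [0.4 0.7 0.6] [0.3  0.43 1.55 0.   1.16 2.26]
along 0.04170643309891726
```

Emit:
{"fn": "send_rows", "kwargs": {"moves": [{"tx": 1,"ty": 0,"tz": 0,"rx": 0,"ry": 0,"rz": 0},{"tx": 1,"ty": 0,"tz": 0,"rx": 0,"ry": 0,"rz": 0},{"tx": 1,"ty": 0,"tz": 0,"rx": 0,"ry": 0,"rz": 0},{"tx": 1,"ty": 0,"tz": 0,"rx": 0,"ry": 0,"rz": 0}]}}

```text
time: 4.55
position: [0.5689, 0.266, 0.1327]
tcp_rot: [0.0, 0.982, -0.191, -0.0]
wrist_force: [0.2, 0.2, -0.2]
gripper_width: 0.0005
```

```bash
python3 look.py w4 wrist
```

```text
4.55 [0.5689 0.266  0.1327] -22.0 [ 0.2  0.2 -0.2] [ 0.26  0.48  1.47 -0.    1.19  2.21]
along 0.08132277148364975
```

View pics/w4.png

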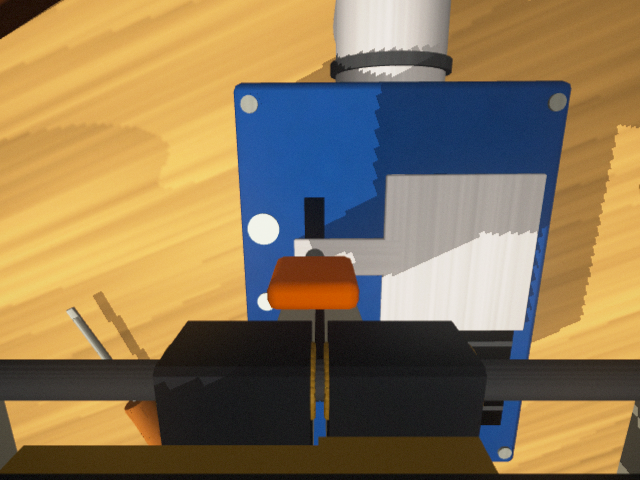

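The paddle is at (314,285), moving with the tips and now past the middle dot. I'll keep pushing gently towards the stop.

Emit:
{"fn": "send_rows", "kwargs": {"moves": [{"tx": 0.5,"ty": 0,"tz": 0,"rx": 0,"ry": 0,"rz": 0},{"tx": 0.5,"ty": 0,"tz": 0,"rx": 0,"ry": 0,"rz": 0},{"tx": 0.5,"ty": 0,"tz": 0,"rx": 0,"ry": 0,"rz": 0},{"tx": 0,"ty": 0,"tz": 0,"rx": 0,"ry": 0,"rz": 0}]}}

```text
time: 5.0
position: [0.5823, 0.2605, 0.1325]
tcp_rot: [0.0, 0.982, -0.191, -0.0]
wrist_force: [0.1, -0.4, -0.1]
gripper_width: 0.0005
```

```bash
python3 look.py w5 wrist
```

```text
5.0 [0.5823 0.2605 0.1325] -22.01 [ 0.1 -0.4 -0.1] [0.25 0.49 1.45 0.   1.2  2.2 ]
along 0.09574761710604679
```

View pics/w5.png

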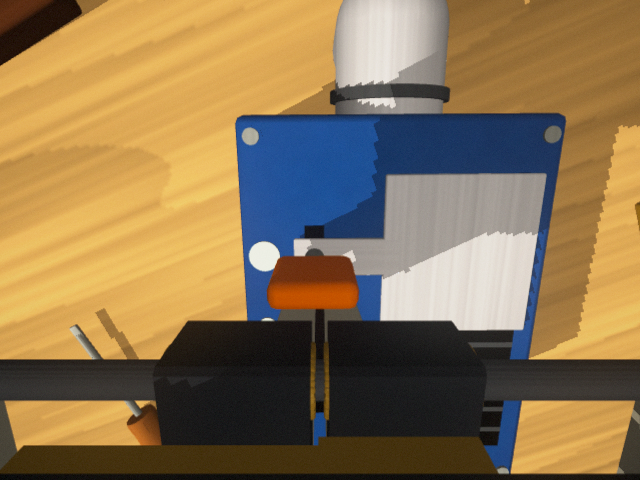

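Emit:
{"fn": "send_rows", "kwargs": {"moves": [{"tx": 0.3,"ty": 0,"tz": 0,"rx": 0,"ry": 0,"rz": 0},{"tx": 0.2,"ty": 0,"tz": 0,"rx": 0,"ry": 0,"rz": 0},{"tx": 0,"ty": 0,"tz": 0,"rx": 0,"ry": 0,"rz": 0}]}}

```text
time: 5.35
position: [0.5828, 0.2604, 0.1325]
tcp_rot: [-0.0, 0.982, -0.19, -0.004]
wrist_force: [-11.7, 3.7, 7.0]
gripper_width: 0.0008
```

```bash
python3 look.py w6 wrist
```

```text
5.35 [0.5828 0.2604 0.1325] -21.94 [-11.7   3.7   7. ] [0.24 0.5  1.44 0.   1.21 2.2 ]
along 0.09633708675762881
```

View pics/w6.png

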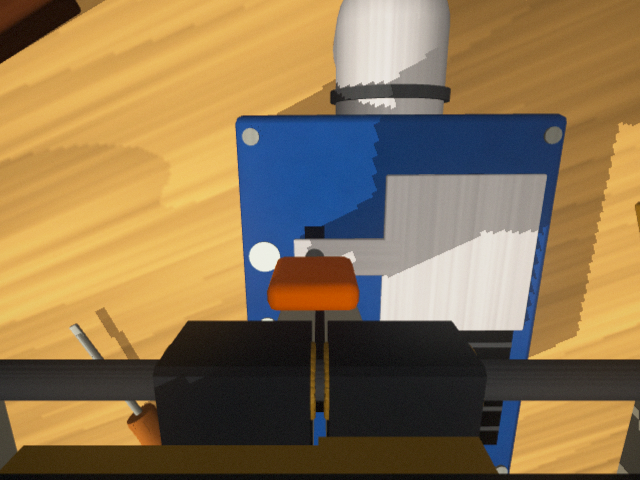

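The arm stopped at the hard end: motion halted and the force rose to 12 N. I'll back off, rise and look.

Emit:
{"fn": "send_rows", "kwargs": {"moves": [{"tx": -1,"ty": 0,"tz": 0,"rx": 0,"ry": 0,"rz": 0},{"tx": -2,"ty": 0,"tz": 0,"rx": 0,"ry": 0,"rz": 0},{"tx": 0,"ty": 0,"tz": -4,"rx": 0,"ry": 0,"rz": 0},{"tx": 0,"ty": 0,"tz": -4,"rx": 0,"ry": 0,"rz": 0},{"tx": 0,"ty": 0,"tz": -3,"rx": 0,"ry": 0,"rz": 0},{"tx": 0,"ty": 0,"tz": 0,"rx": 0,"ry": 0,"rz": 0}]}}

```text
time: 6.0
position: [0.5614, 0.2709, 0.2485]
tcp_rot: [-0.002, 0.982, -0.191, 0.005]
wrist_force: [0.3, 0.0, -0.3]
gripper_width: 0.0004
```

```bash
python3 look.py w7 wrist; python3 -c "
from rig import bot
print(bot.camera_info('wrist'))
from h import *
cv2.imwrite('pics/s7.png',bot.camera('scene')[:,:,::-1])
print(delta(bot.get_state(),(.4885,-.252,.235)))"
```

```text
6.0 [0.5614 0.2709 0.2485] -21.99 [ 0.3  0.  -0.3] [ 0.27  0.38  1.34 -0.    1.42  2.23]
along 0.07254075204660301
{'camera_matrix': array([[384.12411482,   0.        , 319.29573775],
       [  0.        , 384.12411482, 244.78760599],
       [  0.        ,   0.        ,   1.        ]]), 'rvec': array([-1.66495578,  2.46749832,  0.33338234]), 'tvec': array([0.46086145, 0.37097103, 0.50959266])}
[13.   51.06  0.81]
```

View pics/w7.png

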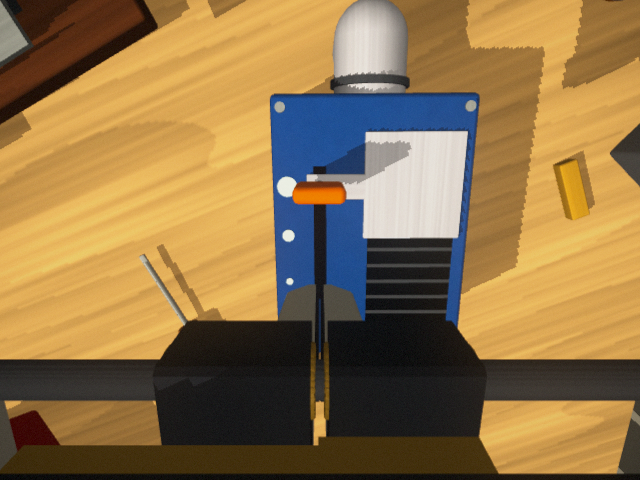

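View pics/s7.png

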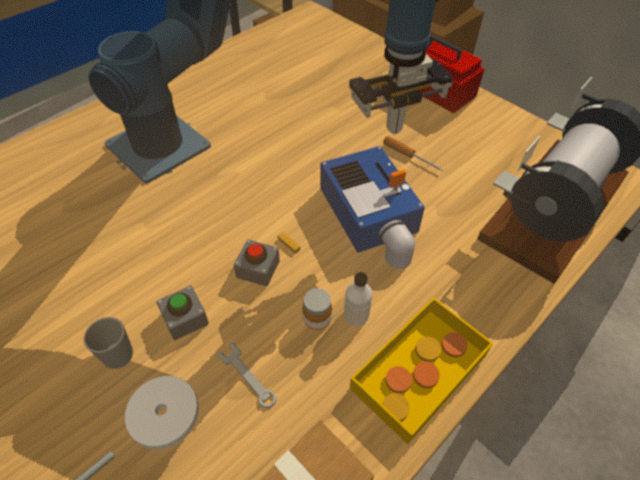

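Both views show the lever at the largest dot, which is at (287,187) in the wrist view with the paddle at (319,193). It stays there with the tips clear, and nothing else has moved. Next I'll go over towards the green button, stopping about 4 cm short so the wrist camera sees it.

Emit:
{"fn": "send_rows", "kwargs": {"moves": [{"tx": 0.8,"ty": 4.6,"tz": 0,"rx": 0,"ry": 0,"rz": 0},{"tx": 0.8,"ty": 4.6,"tz": 0,"rx": 0,"ry": 0,"rz": 0},{"tx": 0.8,"ty": 4.6,"tz": 0,"rx": 0,"ry": 0,"rz": 0},{"tx": 0.8,"ty": 4.6,"tz": 0,"rx": 0,"ry": 0,"rz": 0},{"tx": 0.8,"ty": 4.6,"tz": 0,"rx": 0,"ry": 0,"rz": 0},{"tx": 0.8,"ty": 4.6,"tz": 0,"rx": 0,"ry": 0,"rz": 0}]}}

```text
time: 6.7
position: [0.4983, -0.0053, 0.2408]
tcp_rot: [0.0, 0.982, -0.191, -0.001]
wrist_force: [0.9, -0.4, -0.8]
gripper_width: 0.0005
```

Emit:
{"fn": "send_rows", "kwargs": {"moves": [{"tx": 0.8,"ty": 4.6,"tz": 0,"rx": 0,"ry": 0,"rz": 0},{"tx": 0.8,"ty": 4.6,"tz": 0,"rx": 0,"ry": 0,"rz": 0},{"tx": 0.8,"ty": 4.6,"tz": 0,"rx": 0,"ry": 0,"rz": 0},{"tx": 0.8,"ty": 4.6,"tz": 0,"rx": 0,"ry": 0,"rz": 0},{"tx": 0.8,"ty": 4.6,"tz": 0,"rx": 0,"ry": 0,"rz": 0},{"tx": 0,"ty": 0,"tz": 0,"rx": 0,"ry": 0,"rz": 0},{"tx": 0,"ty": 0,"tz": 0,"rx": 0,"ry": 0,"rz": 0}]}}

```text
time: 7.4
position: [0.4498, -0.2324, 0.2408]
tcp_rot: [-0.001, 0.981, -0.192, -0.001]
wrist_force: [-0.2, 0.4, 0.3]
gripper_width: 0.0005
```

```bash
python3 look.py w8 wrist; python3 - <<'E'
from h import *; from rig import bot
W=bot.camera_info("wrist");im=cv2.imread("pics/w8.png").astype(int);b,g,r=np.moveaxis(im,2,0)
m=((g-np.maximum(r,b))>40).astype(np.uint8);k,_,st,ce=cv2.connectedComponentsWithStats(m);
for i in range(1,k):
    if st[i,4]>150:
        for z in(.055,.06,.065,.07): print(st[i],z,onz(W,ce[i],z).round(4),"diam",(onz(W,(st[i,0],ce[i][1]),z)-onz(W,(st[i,0]+st[i,2],ce[i][1]),z)).round(4))
        T=bot.camera_info("top");S=bot.camera_info("scene")
        print(tri(T,(437.7,287.4),W,ce[i]),tri(S,(177.6,300.4),W,ce[i]))
print(delta(bot.get_state(),(.4885,-.252,.12)))
E
```

```text
7.4 [ 0.4498 -0.2324  0.2408] -22.17 [-0.2  0.4  0.3] [-0.7   0.18  1.63  0.    1.34  1.26]
along 0.15584871188839597
[ 307  160   38   38 1113] 0.055 [ 0.4858 -0.2516  0.055 ] diam [0.0123 0.0304 0.    ]
[ 307  160   38   38 1113] 0.06 [ 0.4863 -0.2518  0.06  ] diam [0.0122 0.03   0.    ]
[ 307  160   38   38 1113] 0.065 [ 0.4868 -0.2519  0.065 ] diam [0.012  0.0295 0.    ]
[ 307  160   38   38 1113] 0.07 [ 0.4873 -0.252   0.07  ] diam [0.0118 0.0291 0.    ]
(array([ 0.48807903, -0.25172509,  0.07263307]), np.float64(0.0011859053206762864)) (array([ 0.48727296, -0.25199619,  0.0693749 ]), np.float64(4.5847610607546145e-07))
[ 4.36  0.49 12.1 ]
```

View pics/w8.png

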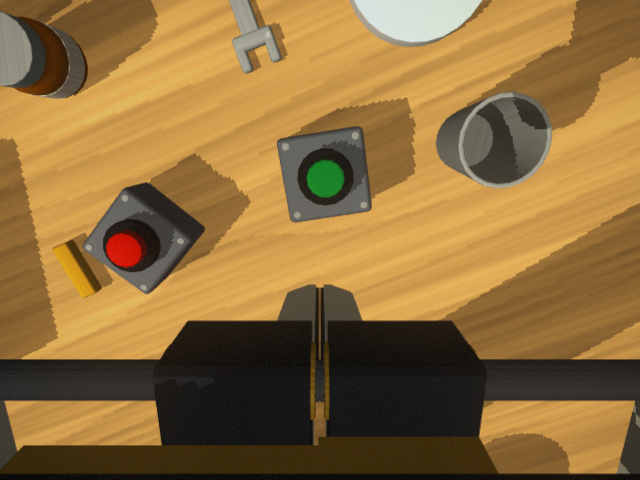

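The wrist view shows the green button at (326,179), cast and triangulated to about (0.4877, −0.252, 0.070), and it stands proud of its dark bezel. Red is well clear at (125,250). I'll move over green and go down to about 3 cm above it.

Emit:
{"fn": "send_rows", "kwargs": {"moves": [{"tx": 4.3,"ty": 0.5,"tz": 0,"rx": 0,"ry": 0,"rz": 0},{"tx": 0,"ty": 0,"tz": 4,"rx": 0,"ry": 0,"rz": 0},{"tx": 0,"ty": 0,"tz": 4,"rx": 0,"ry": 0,"rz": 0},{"tx": 0,"ty": 0,"tz": 4,"rx": 0,"ry": 0,"rz": 0},{"tx": 0,"ty": 0,"tz": 0,"rx": 0,"ry": 0,"rz": 0},{"tx": 0,"ty": 0,"tz": 0,"rx": 0,"ry": 0,"rz": 0}]}}

```text
time: 8.05
position: [0.4891, -0.2512, 0.1226]
tcp_rot: [-0.001, 0.982, -0.19, -0.001]
wrist_force: [-0.2, -0.8, 0.5]
gripper_width: 0.0001
```

```bash
python3 look.py w9 wrist; python3 -c "
from rig import bot
from h import *
cv2.imwrite('pics/s9.png',cv2.resize(bot.camera('scene')[220:350,120:300,::-1],None,fx=4,fy=4))
print(delta(bot.get_state(),(.4877,-.252,.087)))"
```

```text
8.05 [ 0.4891 -0.2512  0.1226] -21.88 [-0.2 -0.8  0.5] [-0.68  0.36  1.69  0.    1.1   1.28]
along 0.19924927319987426
[-0.3   0.01  3.79]
```

View pics/w9.png

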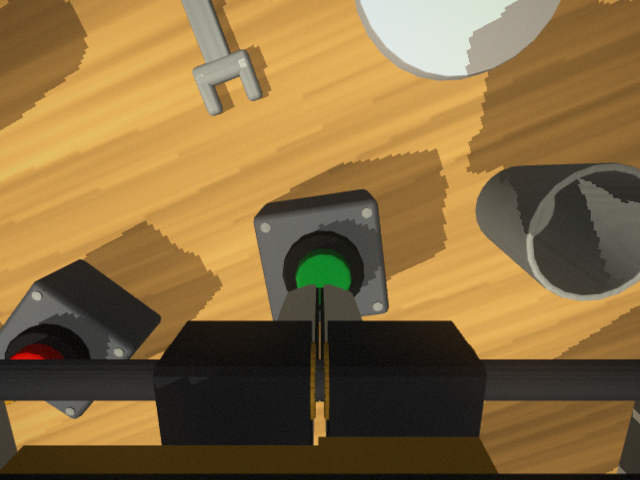

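View pics/s9.png

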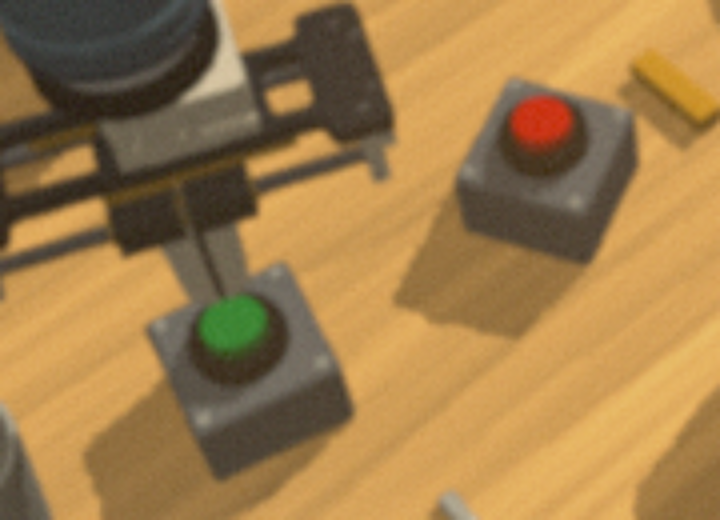

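The tips are centred above the green button, while red and the cup are clear of the gripper's body. I'll lower to just short of contact, then press in small steps and watch the force.

Emit:
{"fn": "send_rows", "kwargs": {"moves": [{"tx": -0.2,"ty": 0,"tz": 1.5,"rx": 0,"ry": 0,"rz": 0},{"tx": 0,"ty": 0,"tz": 1.3,"rx": 0,"ry": 0,"rz": 0},{"tx": 0,"ty": 0,"tz": 0.3,"rx": 0,"ry": 0,"rz": 0},{"tx": 0,"ty": 0,"tz": 0.3,"rx": 0,"ry": 0,"rz": 0},{"tx": 0,"ty": 0,"tz": 0,"rx": 0,"ry": 0,"rz": 0}]}}

```text
time: 8.65
position: [0.4874, -0.2523, 0.0891]
tcp_rot: [0.0, 0.982, -0.191, 0.0]
wrist_force: [0.4, 1.2, 1.3]
gripper_width: 0.0004
```

Emit:
{"fn": "send_rows", "kwargs": {"moves": [{"tx": 0,"ty": 0,"tz": 0.3,"rx": 0,"ry": 0,"rz": 0},{"tx": 0,"ty": 0,"tz": 0,"rx": 0,"ry": 0,"rz": 0}]}}

```text
time: 8.85
position: [0.4875, -0.2524, 0.086]
tcp_rot: [0.0, 0.982, -0.191, 0.001]
wrist_force: [-0.4, 0.6, 1.9]
gripper_width: 0.0007
```

Emit:
{"fn": "send_rows", "kwargs": {"moves": [{"tx": 0,"ty": 0,"tz": 0.3,"rx": 0,"ry": 0,"rz": 0},{"tx": 0,"ty": 0,"tz": 0,"rx": 0,"ry": 0,"rz": 0}]}}

```text
time: 9.05
position: [0.4875, -0.2524, 0.0833]
tcp_rot: [0.0, 0.982, -0.191, 0.001]
wrist_force: [0.2, 0.4, 5.7]
gripper_width: 0.0003
```

Emit:
{"fn": "send_rows", "kwargs": {"moves": [{"tx": 0,"ty": 0,"tz": 0.2,"rx": 0,"ry": 0,"rz": 0},{"tx": 0,"ty": 0,"tz": 0,"rx": 0,"ry": 0,"rz": 0}]}}

```text
time: 9.25
position: [0.4876, -0.2524, 0.083]
tcp_rot: [0.001, 0.982, -0.191, 0.001]
wrist_force: [-3.9, 4.5, 18.6]
gripper_width: 0.0007
```

The button bottomed out at 18.6 N, far above its 5 N spring, with the TCP stalled at z = 0.083. I'll lift straight off.

Emit:
{"fn": "send_rows", "kwargs": {"moves": [{"tx": 0,"ty": 0,"tz": -1,"rx": 0,"ry": 0,"rz": 0},{"tx": 0,"ty": 0,"tz": -3,"rx": 0,"ry": 0,"rz": 0},{"tx": 0,"ty": 0,"tz": -4,"rx": 0,"ry": 0,"rz": 0},{"tx": 0,"ty": 0,"tz": -4,"rx": 0,"ry": 0,"rz": 0},{"tx": -4,"ty": 0,"tz": -2,"rx": 0,"ry": 0,"rz": 0},{"tx": 0,"ty": 0,"tz": 0,"rx": 0,"ry": 0,"rz": 0},{"tx": 0,"ty": 0,"tz": 0,"rx": 0,"ry": 0,"rz": 0}]}}

```text
time: 9.95
position: [0.4498, -0.2371, 0.221]
tcp_rot: [0.0, 0.982, -0.191, 0.001]
wrist_force: [-0.0, -0.2, -0.5]
gripper_width: 0.0007
```

```bash
python3 look.py s10 scene; python3 - <<'E'
from h import *; from rig import bot
W=bot.camera_info("wrist");im=bot.camera("wrist")[:,:,::-1];cv2.imwrite("pics/w10.png",im);b,g,r=np.moveaxis(im.astype(int),2,0)
m=((g-np.maximum(r,b))>40).astype(np.uint8);k,_,st,ce=cv2.connectedComponentsWithStats(m)
S=bot.camera_info("scene");s=cv2.imread("pics/s10.png").astype(int);b,g,r=np.moveaxis(s,2,0);m=(g-np.maximum(r,b))>25;m[:280]=0;m[330:]=0;m[:,:155]=0;m[:,210:]=0
ys,xs=np.nonzero(m);q=(xs.mean(),ys.mean());print(q)
for i in range(1,k):
    if st[i,4]>150: print(st[i],tri(S,q,W,ce[i]))
a,b=cv2.imread("pics/scene0.png"),cv2.imread("pics/s10.png")
E
```

```text
9.95 [ 0.4498 -0.2371  0.221 ] -22.03 [-0.  -0.2 -0.5] [-0.7   0.19  1.66  0.    1.29  1.25]
along 0.1575486316280126
(np.float64(177.731843575419), np.float64(300.4245810055866))
[ 300  164   40   41 1254] (array([ 0.48696747, -0.25238202,  0.06884487]), np.float64(0.0013307391703133544))
```

View pics/s10.png

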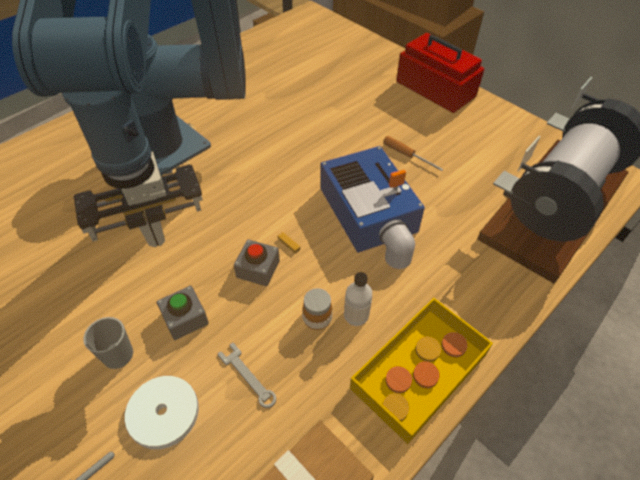

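View pics/w10.png

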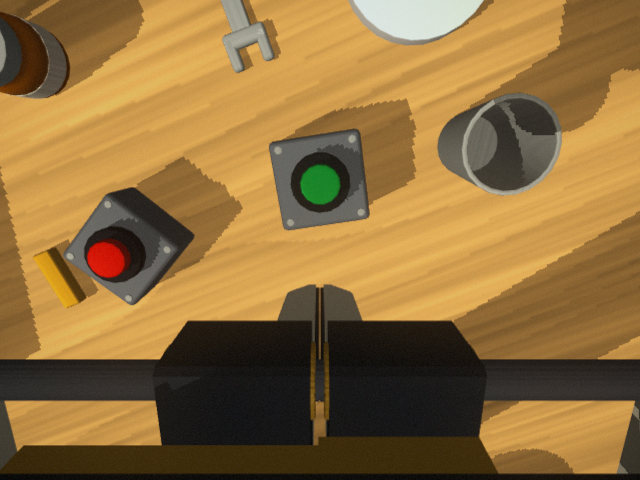

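The green button is back out, at scene pixel (177.7, 300.4) as before, and its height is unchanged at about 0.069 m. The lever is still at the largest dot, the bystanders are where they were, and the tool is clear. I'm handing the job in.

```bash
python3 -c "
from rig import bot
print(bot.finish_job())"
```

```text
the job is handed in; nothing more can be done
None
```

The dust extraction lever is fully open and the green start button has been pressed and released, in that order. I handed the job in at about 10 s of the 42 s allowed.

- **Lever:** I pushed it with closed fingertips from closed, through the half-open click, to the hard stop. There the arm stopped advancing and the force rose to about 12 N. After I backed off it stayed at the largest dot, both then and in the last scene picture.
- **Green button:** I pressed it until it bottomed out, at 18.6 N with no further travel (its spring is about 5 N), then lifted straight off. The last check puts its top at about 0.069 m, against about 0.070 m before the press, and at the same pixel in the scene view.
- **Everything else:** The red button was not touched. By eye, the bystanders are where they started in the last pictures, and the wrist force was back near zero with the tool clear.

One move call was refused for missing keys and I resent it; it moved nothing. The different camera views disagreed by about 1–4 mm, which was within the clearances I used.

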